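# Hang the lift-off lid back on the topping bin

### The arm

A 6-joint arm with a two-finger parallel gripper is mounted at the origin on the work surface. World frame = base frame: x ahead of the robot, y to its left, z up, the work surface at z = 0. Lengths are in m, angles in degrees, forces in N, time in s.
With the tool pointing down it reaches from about 0.35 to 0.725 m from the base axis. Payload 4.3 kg.
Tool frame: the origin (TCP) lies between the finger pads; the fingertips stand nose_length ahead of it and the grasp point (between the pads) lies 11 mm behind it (nose_length is the distance from the TCP to the fingertips, in m); z points along the fingers, y is the line along which they close (so a half turn about z gives the same grasp; the last joint's range is limited). The gripper opens to 85 mm and grips with 20 to 120 N. Pads are 22 mm wide; open, the fingers measure 114 mm over their backs; the gripper's body (76 mm by 85 mm) begins 54 mm behind the grasp point. The pads swing forward as they close: fully open they stand 13 mm farther back than shut.
Start: joints at [65.472, 21.618, 4.641, 73.018, 0, 83.68], TCP at [0.18, 0.546, 0.239] pointing down, gripper open.
Joint ranges: [-156.06, 156.06], [-48.1, 94.91], [-58.44, 69.94], [-101.28, 121.22], [-78.64, 73.56], [-180, 180]. Speed limits (degrees/s): [147.25, 147.25, 180, 180, 180, 180].

### API

Orientations are given as [roll, pitch, yaw] about the fixed x, y, z axes, in that order (R = Rz(yaw) Ry(pitch) Rx(roll)).
In Python, from cell import move_to, movel, move_j, gripper_to, wait, ik, snapshot, calibration, IKError, sign_off, find_in, tip_of, current_time, current_joints, current_qvel, current_effort, current_position, current_eef_rot, current_contact_force, current_wrist_torque, current_grip_width, current_finger_force, nose_length gives the robot as it stands. Calls block until the motion is done:
- move_to(position, orientation): joint-space move of the TCP to a pose.
- movel(position, max_speed=0.15, orientation=None): straight line of the TCP; orientation=None keeps the orientation; max_speed is the mean speed in m/s.
- move_j(angles): joint-space move.
- gripper_to(opening, squeeze=None): opening from 0.0 (shut) to 1.0 (fully open); squeeze is the grip in N (None keeps the last); returns when the fingers have stopped.
- wait(seconds).
- ik(position, orientation): joint angles nearest the present ones, or None.
- snapshot(name): name is "scene" or "top" or "wrist"; returns the picture (480x640x3 uint8, red, green, blue); there is no depth.
- calibration(name): a dict with "K" (3x3 intrinsics, pixels), "rvec" (rotation vector, rad) and "tvec" (3), from world to camera coordinates, as OpenCV has them. Camera axes: x right, y down, z forward; pixel columns grow to the right and rows downward; lengths in m; the calibration is good to about 2 mm. A picture is of the moment at which its call begins: read the wrist's pose just before it. calibration takes no time and is no camera call; for the wrist camera it gives the pose at the moment of the call.
A pose or a line that the arm cannot do raises IKError and nothing moves.
- sign_off(): hands the job in; it is judged then, once.
Trained networks look in the newest picture that a camera, given by its name, has taken for a name from the list of things; names that differ only in an ending like _2 or _b are one class to them, and where a whole thing is asked for, a point or a joint stands for the part that bears it (a point fixed in the world has none). Each returns a list of dicts, best first, with "conf" (0 to 1); they miss things now and then, are a little off and sometimes report something else, mostly with a low value. They report only what shows in the picture. A call takes as long as a camera call.
- find_in(thing, camera): "location" ([column, row] in pixels, amid what is visible of it).
- tip_of(thing, camera): "location" ([column, row] in pixels: a listed point, or the origin of a listed thing).
Readings, each from a call of its own:
- current_time(): time.
- current_joints(): joint angles.
- current_qvel(): joint speeds.
- current_effort(): joint torques, N m.
- current_position(): TCP position.
- current_eef_rot(): TCP orientation.
- current_contact_force(): force on the tool from outside, world axes, zero at the start.
- current_wrist_torque(): the same for the moment, N m.
- current_grip_width(): opening from 0.0 (shut) to 1.0 (fully open).
- current_finger_force(): force on a finger pad.
Only numpy, scipy, OpenCV 4.12 (cv2) and the standard library are available. Lean on these libraries where they do the work, as an engineer would, in place of code of your own. Each camera call takes 0.05 s, during which the arm holds its last target. There are 200 camera calls.

### The job

The topping bin on the pastry counter is back from washing and needs its lid. Take the lid that has two hinge knuckles, carry it level, and lower it so that both knuckles drop over the two pins at the back of the bin together and the lid lies closed on the rim; bring it all the way down before letting go. Leave the plain pan lid, which has no knuckles, where it is.

Things in the scene. Friction and masses are not known exactly. Their poses are not given: they have to be found in the camera images.
- lid_grip (a point): Middle of the black handle bar of the loose lift-off lid (aluminium, 0.35 kg), 63 mm above the lid's lowest edges, 34 mm above its sheet. Bar: 90 mm long (y), 16 wide (x), 14 high, clear of posts for y within 30. z up, +x towards the knuckle edge. Sheet 3 mm thick, x -92 to 90, y -100 to 100; two 24 mm wide knuckle tabs at y -70 and 70 reach x = 136; lip 26 mm deep under the -x edge.
- lid_hinge (a point): Mid-point between the same lid's two knuckles, where the pin axis lies when home: 113 mm in +x from lid_grip, 43 mm lower; same axes. Each knuckle is an upside-down channel along y, open below, 24 mm long, 20 mm wide inside at the top, flaring to about 36 mm at its mouth 20 mm below this point.
- bin_hinge (a point): Mid-point of the pin axis of the fixed steel topping bin, 104 mm above the counter. z up, +x out of the bin's back, y along the pins. Bin: open box 150 (x) x 200 x 110 mm high, centre 113 mm in -x. Two level 10 mm thick pins, y 46 to 94 and -46 to -94, 38 mm behind the wall, on lugs at y = 46 and -46. Lid home: lid_hinge is here, axes alike, lid_grip 147 mm above the counter, sheet on the rim.
- plain_lid: Bystander, to be left alone: a loose plain pan lid of the same aluminium with the same black handle, 190 x 200 mm, 70 mm high to the top of the handle, straight edges all round, no tabs or knuckles. Origin on the counter under its centre, z up, handle along y.

How it is judged (in metres and radians):
On the way:
1. The lid is brought down over the pins while still held: fingers on it, hinge line within 12 mm of the pin axis in height and 12 mm across (contact force between the fingers and lid above 0.5 N and z of lid_hinge in the frame of bin_hinge between -0.012 and 0.012 m and x of lid_hinge in the frame of bin_hinge between -0.012 and 0.012 m and y of lid_hinge in the frame of bin_hinge between -0.02 and 0.02 m), for 0.1 s.
At the end, for the whole second after the job is handed in: Both knuckles sit over their pins: lid_hinge within 10 mm across the pins (x), 18 mm along them (y) and 5 mm in height of bin_hinge, the lid level within 4 degrees and square to the bin within 10 degrees, staying so and let go (x of lid_hinge in the frame of bin_hinge between -0.01 and 0.01 m and y of lid_hinge in the frame of bin_hinge between -0.018 and 0.018 m and z of lid_hinge in the frame of bin_hinge between -0.005 and 0.005 m and angle between lid_grip's own z axis and vertical below 0.07 rad and angle between the x axis of lid_hinge and the x axis of bin_hinge, either way round below 0.175 rad); the robot touches nothing.
It fails at once if The plain lid is moved by more than 30 mm (distance of plain_lid from where it was at the start of the episode above 0.03 m).
It fails at once if The lift-off lid is tipped by more than 30 degrees (angle between lid_grip's own z axis and vertical above 0.52 rad).
It also fails if it takes over 45 s, if anything falls off the work surface, if the arm or the gripper's body presses on something with over 40 N, if the wrist force passes 120 N, or if a joint passes its speed limit or range.

## Working session

There is one attempt and no reset: what is moved stays moved. The work goes in short steps, each a Python script; the robot and the scene stay as the last script left them, time stands still between calls to the robot, and variables do not carry over. Pictures are saved under pics/ and viewed, at most 10 in all, crops included, and the job is handed in when it is done.

```bash
mkdir -p pics; python3 - <<'E'
from cell import *
import cv2,numpy as np
print(current_time(),nose_length if not callable(nose_length) else nose_length())
ims=[]
for c in("scene","top"):
    im=snapshot(c);ims.append(im);cv2.imwrite(f"pics/{c}0.png",im[:,:,::-1])
    k=calibration(c);print(c,np.array(k["K"]).round(1).tolist(),k["rvec"],k["tvec"])
    for t in("lid_grip","lid_hinge","bin_hinge","plain_lid"):
        print(t,[(np.round(d["location"],1).tolist(),round(d["conf"],2)) for d in tip_of(t,c)][:3])
print(current_time())
E
```

```text
0.0 0.008
scene [[549.6, 0.0, 317.8], [0.0, 549.6, 245.4], [0.0, 0.0, 1.0]] [ 0.83183864  2.73086399 -0.83906617] [ 0.47210599 -0.19986051  1.282163  ]
lid_grip [([282.3, 259.6], 0.73), ([449.1, 373.4], 0.71)]
lid_hinge [([409.7, 432.7], 0.76)]
bin_hinge [([284.6, 262.6], 0.77)]
plain_lid [([265.3, 165.0], 0.68)]
top [[457.0, 0.0, 318.9], [0.0, 457.0, 245.4], [0.0, 0.0, 1.0]] [ 2.15897878 -2.22031154  0.09178362] [-0.00521935  0.58293147  0.94072915]
lid_grip [([148.8, 283.4], 0.91)]
lid_hinge []
bin_hinge []
plain_lid [([461.5, 279.9], 0.8)]
0.5
```

View pics/scene0.png

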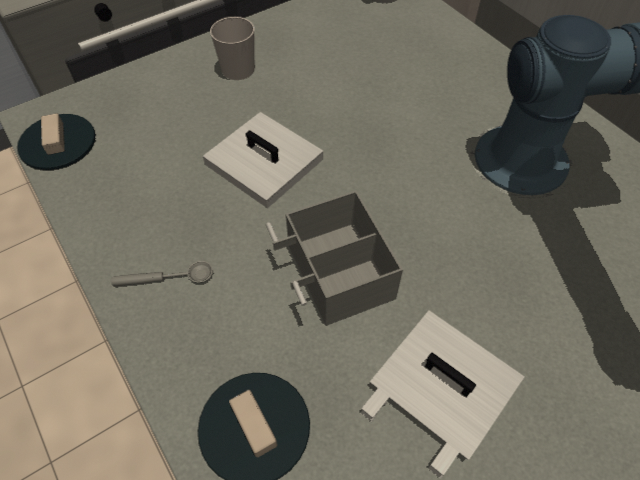

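View pics/top0.png

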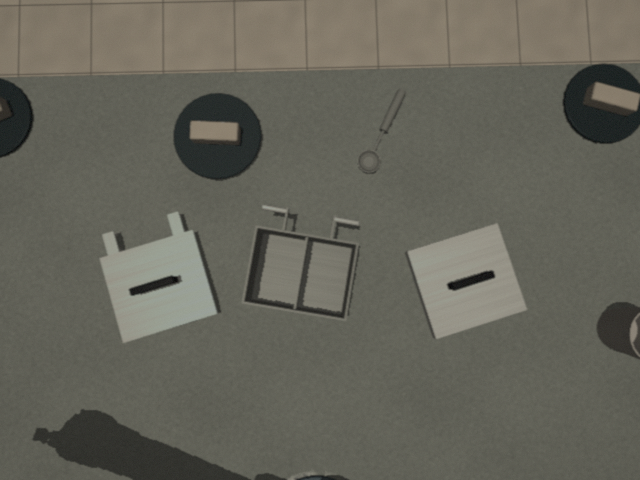

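The top view shows the knuckled lid on the left (handle ends about (130,291) and (181,278), tabs pointing up). The bin is in the middle with pin outer ends near (263,207) and (358,224), and the plain lid is on the right at (466,281). The scene view agrees.

```bash
cat > h.py <<'E'
from cell import *
import cv2,numpy as np
def ray(uv,k):
    R=cv2.Rodrigues(np.array(k["rvec"],float))[0];t=np.array(k["tvec"],float).ravel()
    n=cv2.undistortPoints(np.array([[uv]],float),np.array(k["K"],float),None)[0,0]
    return -R.T@t, R.T@np.array([*n,1.])
def onz(uv,k,z):
    c,d=ray(uv,k);return c+d*(z-c[2])/d[2]
def proj(P,k):
    return cv2.projectPoints(np.array(P,float).reshape(-1,3),np.array(k["rvec"],float),np.array(k["tvec"],float),np.array(k["K"],float),None)[0][:,0]
E
python3 - <<'E'
from h import *
k=calibration("top")
a,b=onz((130,291),k,.065),onz((181,278),k,.065); print("handle",a,b,(a+b)/2,onz((148.8,283.4),k,.063))
d=a-b;print("yaw lid x",np.degrees(np.arctan2(d[1],d[0]))-90,np.linalg.norm(d))
p,q=onz((263,207),k,.109),onz((358,224),k,.109);d=p-q;print("bin",(p+q)/2,np.degrees(np.arctan2(d[1],d[0]))-90,np.linalg.norm(d))
t=[onz(x,k,.03) for x in((105,234),(117,233),(168,214),(180,211))];print(t)
ks=calibration("scene");a,b=onz((428,360),ks,.065),onz((472,388),ks,.065);print((a+b)/2,a-b)
kw=calibration("wrist");print(ray((320,240),kw),current_position(),current_eef_rot())
E
```

```text
handle [0.49904968 0.35655502 0.065     ] [0.5219457  0.25543975 0.065     ] [0.51049769 0.30599739 0.065     ] [0.51303933 0.32006679 0.063     ]
yaw lid x 12.758606154751362 0.10367509898107409
bin [ 0.63428735 -0.00601193  0.109     ] -11.765608609942518 0.1854333342796337
[array([0.61804594, 0.42248657, 0.03      ]), array([0.61945666, 0.3976599 , 0.03      ]), array([0.65645254, 0.29176981, 0.03      ]), array([0.66210139, 0.26674553, 0.03      ])]
[0.51110303 0.31381128 0.065     ] [ 0.02854943 -0.07829772  0.        ]
(array([0.11107138, 0.56924368, 0.37426969]), array([ 0.28009491, -0.0953871 , -0.95530773])) [0.17965362 0.5462244  0.2392989 ] [ 1.79998786e+02 -9.06308166e-04  1.61794843e+02]
```

```bash
python3 - <<'E'
from h import *
for n,p,y in(("binw",[.60,0,.30],168),("lidw",[.53,.31,.27],104)):
    move_to(p,[180,0,y]); wait(.2)
    k=calibration("wrist"); im=snapshot("wrist"); cv2.imwrite(f"pics/{n}.png",im[:,:,::-1]); np.save(n,k,allow_pickle=True)
    print(current_time(),np.array(k["K"]).round()[0],current_position())
    for t in("lid_grip","lid_hinge","bin_hinge"):
        print(t,[(np.round(d["location"],1).tolist(),round(d["conf"],2)) for d in tip_of(t,"wrist")][:3])
E
```

```text
3.2083 [412.   0. 321.] [5.99948907e-01 5.52599243e-04 2.99971201e-01]
lid_grip []
lid_hinge []
bin_hinge []
5.0667 [412.   0. 321.] [0.53037592 0.30941849 0.27007116]
lid_grip [([297.6, 193.1], 0.61)]
lid_hinge []
bin_hinge []
```

View pics/binw.png

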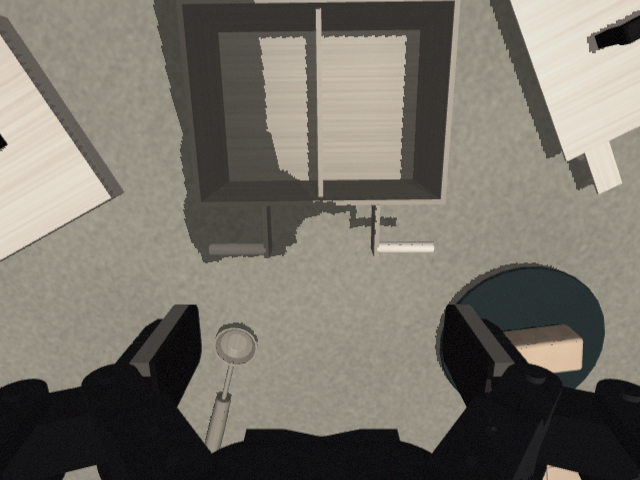

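View pics/lidw.png

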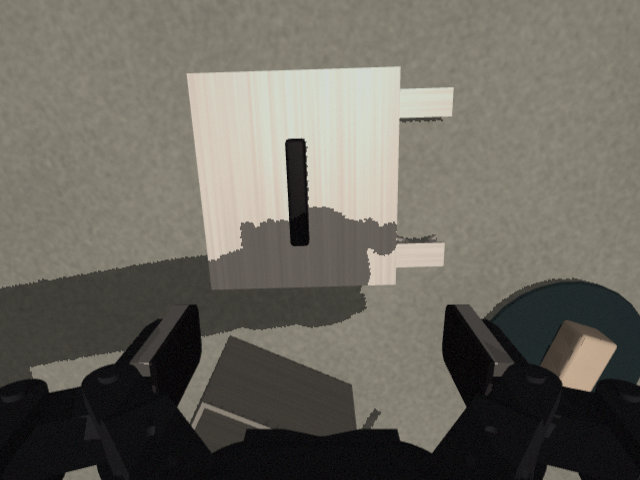

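Bin view: pin outer ends are at about (209,249) and (434,247.5). Lid view: sheet corners are at about (188,73), (400,67), (396,285) and (211,290), with the handle ends at (295,140) and (300,245).

```bash
python3 - <<'E'
from h import *
from scipy.optimize import least_squares
ld=lambda n:np.load(n+".npy",allow_pickle=True).item()
def fit(px,M,k,z,x0):
    M=np.array(M,float)
    def W(v):
        c,s=np.cos(v[2]),np.sin(v[2]);return np.c_[v[0]+c*M[:,0]-s*M[:,1],v[1]+s*M[:,0]+c*M[:,1],z+M[:,2]]
    r=least_squares(lambda v:(proj(W(v),k)-px).ravel(),x0,x_scale=[.01,.01,.1])
    print(r.x[:2].round(4),np.degrees(r.x[2]).round(2),r.fun.round(1));return r.x
k=ld("lidw");px=[(188,73),(400,67),(396,285),(211,290),(295,140),(300,245)]
M=[(-.092,.1,-.034),(.09,.1,-.034),(.09,-.1,-.034),(-.092,-.1,-.034),(0,.045,.007),(0,-.045,.007)]
fit(px,M,k,.063,[.51,.31,.2]);fit(px[:4],M[:4],k,.063,[.51,.31,.2])
k=ld("binw")
px=[(434,247.5),(209,249)];B=[(0,.094,0),(0,-.094,0)]
v=fit(px,B,k,.104,[.634,-.006,-.2])
px+=[(200,202),(443,201),(460,1)];B+=[(-.038,-.1,.006),(-.038,.1,.006),(-.188,.1,.006)]
v=fit(px,B,k,.104,[.634,-.006,-.2])
kt=calibration("top");fit([(263,207),(358,224)],[(0,.094,0),(0,-.094,0)],kt,.104,[.634,0,-.2])
kt=calibration("top");fit([(100,258),(190,232),(217,312),(124,342)],[(.09,.1,-.034),(.09,-.1,-.034),(-.092,-.1,-.034),(-.092,.1,-.034)],kt,.063,[.51,.31,.2])
E
```

```text
[0.5098 0.312 ] 15.6 [-0.9  0.2  1.  -0.2 -0.5 -0.4  0.5 -0.7  0.  -0.8 -0.1  2. ]
[0.5098 0.3118] 15.59 [-0.9  0.5  0.9  0.1 -0.5 -0.2  0.4 -0.4]
[ 0.6366 -0.0065] -11.48 [-1.3 -0.1  1.3 -0.1]
[ 0.6364 -0.007 ] -11.78 [-2.   0.3  0.5 -0.8 -3.6  3.7  1.9  4.2  2.7 -5.2]
[ 0.635 -0.006] -11.77 [-0.4 -0.1  0.4  0.1]
[0.5088 0.314 ] 16.18 [-1.   0.5  1.7 -2.7  0.   1.  -0.7  1.1]
```

```bash
python3 - <<'E'
from h import *
o=[180,0,105.6]
move_to([.5098,.3122,.12],o); movel([.5098,.3122,.052],.08)
gripper_to(0.0,70); print(current_grip_width(),current_finger_force(),current_position(),current_contact_force())
movel([.5098,.3122,.215],.12); wait(.2)
print(current_time(),current_grip_width(),current_finger_force(),current_contact_force(),current_wrist_torque())
th=np.radians(-11.6); g=np.array([.636-.113*np.cos(th),-.0065-.113*np.sin(th)]);print(g)
movel([*g,.215],.12,[180,0,78.4]); wait(.3)
np.save("held",calibration("wrist"),allow_pickle=True); cv2.imwrite("pics/held.png",snapshot("wrist")[:,:,::-1]); cv2.imwrite("pics/heldt.png",snapshot("top")[150:400,120:440,::-1].repeat(2,0).repeat(2,1))
print(current_time(),current_position(),current_eef_rot())
E
```

```text
0.17630141416519746 68.97939205169678 [0.51000696 0.31228614 0.05230012] [-0.33529113 -1.24611186  2.29057485]
9.225 0.1719232846374154 68.22600960731506 [ 0.51079168 -0.01419474 -4.09572917] [-0.0111472  -0.0046937   0.00672316]
[0.525308   0.01622181]
12.2417 [0.52530485 0.01628801 0.21500643] [-1.79999119e+02 -3.92146274e-04  7.84062937e+01]
```

View pics/held.png

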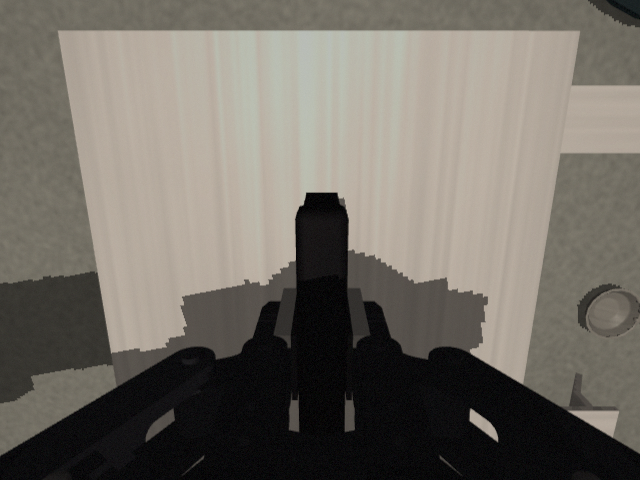

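View pics/heldt.png

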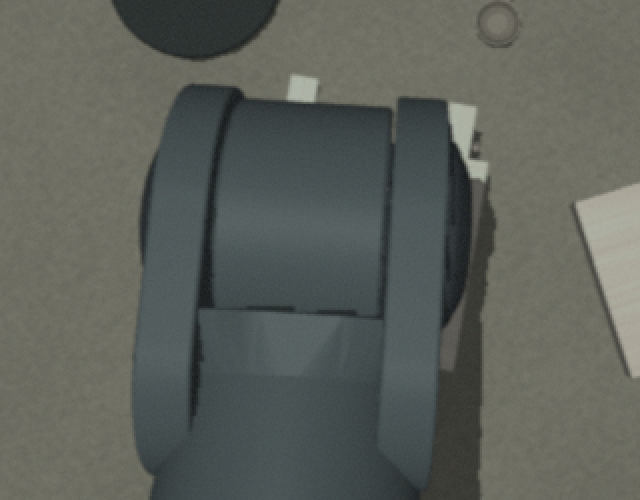

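The wrist view shows the lid level in the fingers, with far sheet corners at (59,31) and (579,31). The top view shows both tabs pointing over the pins. I'll check the held pose numerically, then lower under force watch.

```bash
python3 - <<'E'
from h import *
from scipy.optimize import least_squares
k=np.load("held.npy",allow_pickle=True).item()
px=np.array([(59,31),(579,31),(112,352),(527,373)],float)
def W(v):
    c,s=np.cos(v[2]),np.sin(v[2]);M=np.array([(-.092,.1),(.09,.1)]);return np.c_[v[0]+c*M[:,0]-s*M[:,1],v[1]+s*M[:,0]+c*M[:,1],[.226-.034]*2]
r=least_squares(lambda v:(proj(W(v),k)-px[:2]).ravel(),[.525,.016,-.2],x_scale=[.01,.01,.1])
print(r.x[:2],np.degrees(r.x[2]),r.fun)
F0=np.array(current_contact_force()); p=np.array(current_position())
for z in [.165,.155]+list(np.arange(.151,.1345,-.002)):
    movel([p[0],p[1],z],.06); wait(.05); F=np.array(current_contact_force())-F0
    print(round(z,3),np.round(current_position()[2],4),F.round(1),np.round(current_wrist_torque(),2),round(current_finger_force(),1))
    if np.linalg.norm(F)>12: break
np.save("F0",F0);print(current_time())
E
```

```text
[0.52545968 0.0162502 ] -11.526898572699157 [-1.06970271  0.17658358  1.06989792  0.17336243]
0.165 0.1655 [ 0.8 -0.6 -0.4] [-0.01 -0.04 -0.01] 68.2
0.155 0.1546 [ 0.9 -1.   0.2] [-0.    0.01 -0.02] 68.2
0.151 0.1509 [-0.9 -1.7 -0.1] [0.   0.   0.03] 68.2
0.149 0.149 [-0.1 -1.5 -1.2] [-0.    0.01 -0.  ] 68.3
0.147 0.1469 [ 0.1 -0.5 -0.2] [0.03 0.07 0.03] 68.3
0.145 0.1449 [ 0.8 -0.5  0.3] [ 0.05 -0.04  0.02] 68.3
0.143 0.1429 [-0.2 -0.6  0.1] [ 0.01 -0.02  0.01] 68.3
0.141 0.1409 [-0.2 -0.7  0. ] [-0.02  0.01 -0.03] 68.3
0.139 0.1389 [-0.7 -1.1  0.3] [-0.03  0.    0.  ] 68.3
0.137 0.1369 [ 0.2 -0.8 -0.2] [-0.04 -0.02 -0.08] 68.3
0.135 0.1363 [-3.2 -0.5 10.7] [0.01 0.72 0.06] 69.6
16.3417
```

Contact came at TCP z = 0.136, which is the expected home height. I'll hold, release, retreat and check.

```bash
python3 - <<'E'
from h import *
wait(.3); p=np.array(current_position()); print(p)
gripper_to(.6); wait(.2); movel([p[0],p[1],.25],.1); move_to([.46,.03,.33],[180,0,-11.6-180]) if False else None
wait(.2); k=calibration("wrist"); im=snapshot("wrist"); cv2.imwrite("pics/rel.png",im[:,:,::-1]); np.save("rel",k,allow_pickle=True)
th=np.radians(-11.6)
W=lambda x,y,z:[.636+(x-.113)*np.cos(th)-y*np.sin(th),-.0065+(x-.113)*np.sin(th)+y*np.cos(th),z]
print("expected if home",proj([W(-.092,.1,.113),W(.09,.1,.113),W(.09,-.1,.113),W(-.092,-.1,.113),W(0,.045,.154),W(0,-.045,.154)],k).round(0).tolist())
print(current_time(),current_contact_force())
E
```

```text
[0.52559209 0.01628165 0.13629728]
expected if home [[172.0, 66.0], [469.0, 66.0], [442.0, 353.0], [199.0, 353.0], [322.0, 165.0], [322.0, 312.0]]
18.8333 [-0.14472189  0.72423071 -0.61392197]
```

View pics/rel.png

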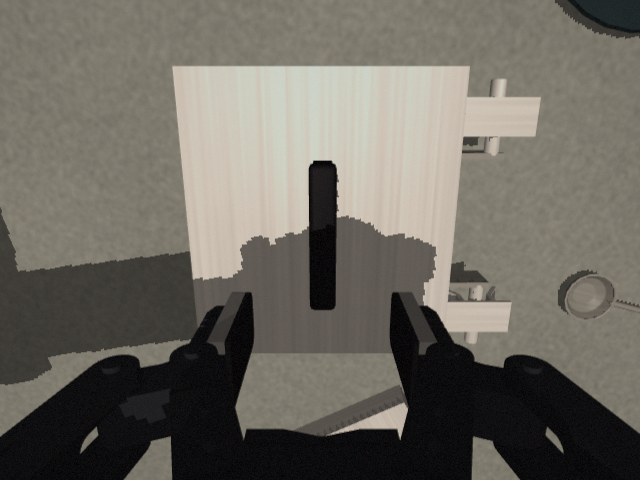

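The sheet corners sit at (173,66) and (469,66), matching the predicted home pose within 1 px. The tabs cover both pins, whose ends stick out evenly at (499,85)/(493,147) and (476,292)/(472,338), and the gripper is clear.

```bash
python3 -c "
from cell import *
print(sign_off(),current_time())"
```

```text
the job is handed in; nothing more can be done
the job is handed in; nothing more can be done
```

The lid with the two knuckles is closed on the bin, both knuckles over their pins and the gripper let go and clear. The plain lid was left alone, and the job was handed in just after 18.8 s; I got no verdict back.

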